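Take the filter cassette out of the water filter and show it

ROBOT

A 6-joint arm with a two-finger parallel gripper is mounted at the origin on a cart in front of the work surface, level with it; the furniture and walls round the work are solid. World frame = base frame: x ahead of the robot, y to its left, z up, the work surface at z = 0. Lengths are in mm, angles in rad, forces in N, time in s.
With the tool pointing down it reaches from about 325 to 775 mm from the base axis. Payload 9.3 kg.
Tool frame: the origin (TCP) lies midway between the tips of the shut fingers; the grasp point (between the pads) lies 19 mm behind it (bot.tcp_to_grasp is the distance from the TCP to the grasp point, in mm); z points along the fingers, y is the line along which they close (so a half turn about z gives the same grasp; the last joint's range is limited). The gripper opens to 85 mm and grips with 20 to 120 N. Pads are 22 mm wide; open, the fingers measure 114 mm over their backs; the gripper's body (76 mm by 85 mm) begins 54 mm behind the grasp point. The pads swing forward as they close: fully open they stand 13 mm farther back than shut.
Start: joints at [-1.322, 0.259, 0.021, 1.334, 0, 1.418], TCP at [215.085, -506.197, 231.279] pointing down, gripper open.
Joint ranges: [-3.04, 3.04], [-0.91, 1.82], [-1.04, 1.36], [-1.92, 1.95], [-1.52, 1.45], [-3.14, 3.14]. Speed limits (rad/s): [2.22, 2.22, 2.79, 3.14, 3.14, 3.14].

INTERFACE

Orientations are given as a unit quaternion [x, y, z, w].
In Python, from station import bot gives the robot as it stands.
- The arm moves only by the tool move_arm, never from a script. Its argument "motion" is one flat list of numbers, 5 for each row, row after row: the shift along the world's x, y, z in m, then the turn about the world's z in degrees, then the opening, from 0 (shut) to 1 (fully open). A call has 1 to 10 rows; each row is the pose to reach, as a shift and turn from the pose commanded when the call began; what a row does not reach only later rows make up. A row lasts 1/8 s, in which the tool goes at most 62.5 mm and 10.7 degrees, less where a joint would pass 70% of its speed; a pose out of reach is approached as far as the arm can. A call with a gripper value outside its range is refused whole. The fingers move at their own pace and stop on an object; the grip force is fixed at half the most. Time passes only in rows, so rows that repeat a pose let the fingers close. It gives the time, the measured TCP pose, the force, the opening and the grip force at its end, in the units of the state.
- bot.observe(): the state, without advancing time (a new reading comes with each control period).
- bot.grab_frame(name): name is "side" or "top"; returns a dict with "image" (480x640x3 uint8, red, green, blue), "fx", "fy", "cx", "cy" (pixels), "position" and "attitude" of the camera in the world. Camera axes: x right, y down, z forward; pixel columns grow to the right and rows downward; lengths in mm; the calibration is good to about 2 mm. A picture is of the moment at which its call begins. There is no depth.
- bot.close_job(): hands the job in; it is judged then, once.
Trained networks look in the newest picture that a camera, given by its name, has taken for a name from the list of things; names that differ only in an ending like _2 or _b are one class to them, and where a whole thing is asked for, a point or a joint stands for the part that bears it (a point fixed in the world has none). Each returns a list of dicts, best first, with "score" (0 to 1); they miss things now and then, are a little off and sometimes report something else, mostly with a low value. They report only what shows in the picture. A call takes as long as a camera call. They do not tell look-alikes from the thing itself.
- bot.look_for(target, camera): "centre" ([column, row] in pixels, amid what is visible of it).
- bot.pinpoint(target, camera): "centre" ([column, row] in pixels: a listed point, or the origin of a listed thing).
The state is a dict: "clock": time; "qpos": joint angles; "dq": joint speeds; "joint_efforts": joint torques, N m; "ee_pos": TCP position; "tool_rot": TCP orientation; "wrist_force": force on the tool from outside, world axes, zero at the start; "moment": the same for the moment, N m; "finger_gap": finger opening in mm; "finger_force": force on a finger pad.
Only numpy, scipy, OpenCV 4.12 (cv2) and the standard library are available. Lean on these libraries where they do the work, as an engineer would, in place of code of your own. Each camera call takes 0.05 s, during which the arm holds its last target. There are 200 camera calls.

TASK

Lift the water filter's flap, which has a tongue at the front, until it stands upright or farther back by itself, then draw the hidden filter cassette, which has a grip tab, straight up out of its slot. Carry it to the empty bowl and finish while still holding it: upright and still over the middle of the bowl, its lower edge about 9 cm above the rim (clear of the bowl and of the filter), one broad mesh face turned squarely towards the front edge of the worktop. Leave the flap standing open, and do not push the bowl, mug, salt shaker or garlic out of their places.

Things in the scene. Friction and masses are not known exactly. Their poses are not given: they have to be found in the camera images.
- unit: The water filter: a white plastic box fixed to the worktop, 140 (x) x 150 (y) x 115 mm high, roofed by the flap; the bowl is on the other side of the robot's centre line. Origin: centre of its underside. x points to its back (hinge side), so the tongue is at -x; z up. Inside the 5 mm walls a deck lies 70 mm above the worktop, with the cassette's slot 15 mm in front of the origin.
- flap (a joint): Angle of the flap in rad: 0 = lying shut on the box, growing as it swings up and back; about 1.57 = standing upright; stop at 1.8. The hinge is stiff (about 0.18 N m), so the flap stays at whatever angle it is left. May start slightly ajar (up to 0.12).
- flap_hinge (a point): Point on the flap's hinge line, at mid width, 66 mm behind the unit's origin and 116 mm above the worktop. The hinge line runs along the unit's y axis. Axes as the unit's.
- flap_tongue (a point): Grasp point of the flap's tongue, 165 mm from the hinge: a flat bar in the flap's plane, 22 mm wide (y), 10 mm thick, 47 mm long beyond the flap's front edge; the point is 27 mm beyond that edge, mid width and thickness. Pinched across its width it pivots between the fingers as the flap swings. Axes as the unit's when shut; they turn with the flap.
- cassette_tab (a point): Centre of the grip tab (30 (x) x 12 (y) x 36 mm high) on top of the cassette, a loose upright grey plate. The point is 82 mm above the cassette's lower edge, 18 mm below its top. At the start it stands under the flap in the slot, 62 mm deep, axes as the unit's; the tab is free above the deck, its top 8 mm below the shut flap. z up.
- cassette_foot (a point): Middle of the cassette's lower edge, 82 mm below the centre of the tab. Same axes as the tab.
- cassette: The cassette, 90 g: a frame 60 (x) x 8 (y) x 64 mm high with steel mesh on both broad faces, which look along its y, and the tab on top in the middle. It comes out only straight up. Origin and axes the same as point cassette_foot.
- bowl: A loose empty white round bowl, 150 mm across the rim and 50 mm high; origin at the centre of its underside, z up.
- bowl_rim (a point): Centre of the bowl's mouth, level with the rim, 50 mm above the bowl's underside.
- worktop_mid (a point): Fixed point on the worktop, 0.55 m straight ahead of the robot; its x axis points straight away from the robot, square to the worktop's front edge, which runs along y; z up.
- salt: Salt shaker, 44 mm across and 90 mm high, a bystander behind the work. Origin at the underside.
- garlic_bulb: Garlic bulb, about 60 mm, a bystander in front of the work. Origin at the underside.
- cup: White mug, 78 x 110 x 97 mm high, a bystander to the right of the work. Origin at the underside.
Not all that is in view belongs to the job. Of the things that look like the bowl, the middle-sized one is meant.

How it is judged (in metres and radians):
On the way, in this order (a step that is already met when the one before it is completed fails the run):
1. the flap stands open (beyond 1.35 rad) with the cassette still down in its slot (value of joint flap above 1.35 rad and z of cassette_foot in the frame of unit below 0.02 m), for 0.2 s.
2. the cassette is drawn upright and clear of the slot, its lower edge above the deck and still over the unit (z of cassette_foot in the frame of unit above 0.075 m and horizontal distance between cassette_foot and unit below 0.06 m and angle between cassette_foot's own z axis and vertical below 0.35 rad and contact force between the fingers and cassette above 0.5 N), for 0.05 s.
At the end, for the whole second after the job is handed in: Cassette held still in the gripper, clear of bowl and unit, upright within 0.2 rad, lower edge 50-130 mm above the rim and within 30 mm of the bowl axis, broad face square to the worktop front within 0.25 rad; flap open beyond 1.3 rad; bowl upright. Bowl and bystanders within 30 mm of their places (horizontal distance between cassette_foot and bowl_rim below 0.03 m and z of cassette_foot in the frame of bowl_rim between 0.05 and 0.13 m and angle between cassette_foot's own z axis and vertical below 0.2 rad and angle between the y axis of cassette_foot and the x axis of worktop_mid, either way round below 0.25 rad and contact force between the fingers and cassette above 1 N and contact force between cassette and bowl below 0.1 N and contact force between cassette and unit below 0.1 N and linear speed of cassette below 0.02 m/s and angular speed of cassette below 0.15 rad/s and value of joint flap above 1.3 rad and angle between bowl's own z axis and vertical below 0.1 rad); the arm keeps its last pose, push and grip.
It fails at once if the salt shaker is pushed more than 30 mm from its place (distance of salt from where it was at the start of the episode above 0.03 m).
It fails at once if the garlic bulb is pushed more than 30 mm from its place (distance of garlic_bulb from where it was at the start of the episode above 0.03 m).
It fails at once if the mug is pushed more than 30 mm from its place (distance of cup from where it was at the start of the episode above 0.03 m).
It fails at once if the bowl is pushed more than 30 mm from its place (distance of bowl_rim from where it was at the start of the episode above 0.03 m).
It also fails if it takes over 51 s, if anything falls off the work surface, if the arm or the gripper's body presses on something with over 40 N, if the wrist force passes 120 N, or if a joint passes its speed limit or range.

## Working session

There is one attempt and no reset: what is moved stays moved. The work goes in short steps, Python scripts to look and compute and a tool call to move; the robot and the scene stay as the last step left them, time stands still between calls to the robot, and variables do not carry over. Pictures are saved under pics/ and viewed, at most 10 in all, crops included, and the job is handed in when it is done.

Besides the shell and the picture viewer there is one more tool, called after "Call:" as a command line: name --argument value ..., lists and objects as JSON in quotes. move_arm: Moves the arm, as the interface text tells. Its arguments: {"type":"object","properties":{"motion":{"type":"array"}},"required":["motion"]}

```bash
mkdir -p pics
cat > h.py <<'E'
import numpy as np, cv2
from station import bot
from scipy.spatial.transform import Rotation as R
def rays(f,px):
    att=np.array(f["attitude"]); 
    M=R.from_quat(att).as_matrix() if att.shape==(4,) else att
    d=np.array([(px[0]-f["cx"])/f["fx"],(px[1]-f["cy"])/f["fy"],1.]); return np.array(f["position"]),M@d
def at_z(f,px,z):
    p,d=rays(f,px); return p+d*(z-p[2])/d[2]
def proj(f,P):
    att=np.array(f["attitude"]); M=R.from_quat(att).as_matrix() if att.shape==(4,) else att
    c=M.T@(np.array(P)-np.array(f["position"])); return [f["cx"]+f["fx"]*c[0]/c[2],f["cy"]+f["fy"]*c[1]/c[2]]
def tri(f,a,g,b):
    p,d=rays(f,a);q,e=rays(g,b);d=d/np.linalg.norm(d);e=e/np.linalg.norm(e)
    s,t=np.linalg.lstsq(np.c_[d,-e],q-p,rcond=None)[0]; return (p+s*d+q+t*e)/2,np.linalg.norm(p+s*d-q-t*e)
def save(f,n): cv2.imwrite(f"pics/{n}.png",f["image"][:,:,::-1])
E
python3 - <<'E'
from h import *
F={c:bot.grab_frame(c) for c in("side","top")}
for c in F:
    save(F[c],c+"0"); print(c,F[c]["position"],F[c]["attitude"],F[c]["fx"])
for t in("unit","flap_hinge","flap_tongue","bowl","bowl_rim","salt","garlic_bulb","cup"):
    for c in F: print(t,c,[(np.round(r["centre"]).tolist(),round(r["score"],2)) for r in bot.pinpoint(t,c)[:4]])
print({k:np.round(v,3).tolist() for k,v in bot.observe().items()})
E
```

```text
side [  380.27305007 -1114.98069154   756.7504518 ] [ 0.85837934 -0.08953627  0.04105115 -0.50347092] 562.9841635780541
top [-423.18312109  388.07893251 1506.64414447] [-0.55736905  0.76822451 -0.25469144  0.18521101] 590.3542336142085
unit side [([323.0, 320.0], 0.64)]
unit top [([394.0, 236.0], 0.55)]
flap_hinge side [([355.0, 276.0], 0.64)]
flap_hinge top [([394.0, 197.0], 0.67)]
flap_tongue side []
flap_tongue top []
bowl side [([318.0, 252.0], 0.95), ([395.0, 232.0], 0.68), ([321.0, 186.0], 0.6), ([276.0, 270.0], 0.54)]
bowl top [([302.0, 253.0], 0.94), ([268.0, 204.0], 0.71), ([170.0, 264.0], 0.7)]
bowl_rim side [([322.0, 167.0], 0.94), ([319.0, 235.0], 0.83), ([396.0, 222.0], 0.8), ([354.0, 275.0], 0.35)]
bowl_rim top [([267.0, 195.0], 0.91), ([164.0, 252.0], 0.89), ([299.0, 241.0], 0.59)]
salt side [([385.0, 270.0], 0.96)]
salt top [([324.0, 204.0], 0.74), ([393.0, 196.0], 0.36)]
garlic_bulb side [([244.0, 294.0], 0.67)]
garlic_bulb top [([368.0, 290.0], 0.55)]
cup side [([336.0, 398.0], 0.6)]
cup top [([464.0, 222.0], 0.48)]
{'clock': 0.9, 'qpos': [-1.322, 0.259, 0.021, 1.334, -0.0, 1.418], 'dq': [-0.001, -0.0, 0.001, -0.002, 0.001, -0.002], 'joint_efforts': [-0.002, -55.536, 34.474, 0.001, -0.0, -0.0], 'ee_pos': [215.089, -506.174, 231.288], 'tool_rot': [0.98, 0.2, -0.0, -0.0], 'wrist_force': [-0.5, -0.121, -0.133], 'moment': [0.033, -0.039, -0.034], 'finger_force': 0.0, 'finger_gap': 85.341}
```

View pics/side0.png

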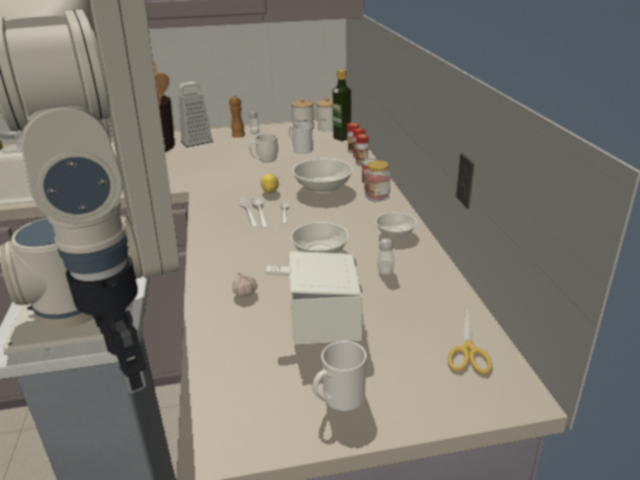

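View pics/top0.png

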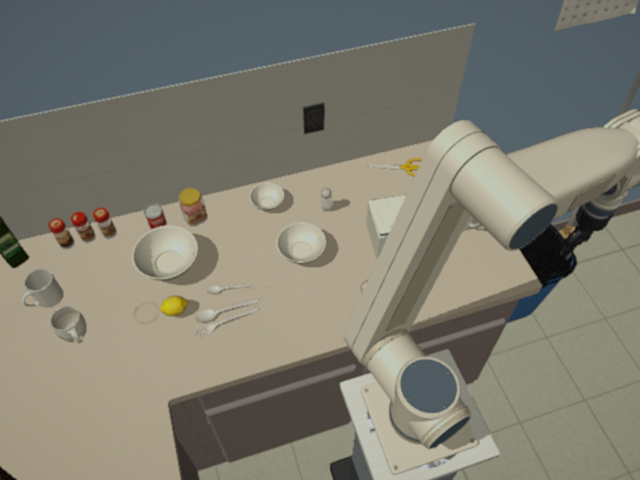

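Run:
```python
from h import *
F={c:bot.grab_frame(c) for c in("side","top")}
P=lambda n,a,b:print(n,*tri(F["side"],a,F["top"],b))
P("unit",[323,320],[394,236]);P("hinge",[355,276],[394,197])
for n,a,b in [("b1",[319,235],[299,241]),("b2",[396,222],[267,195]),("b3",[322,167],[164,252])]:P(n,a,b)
P("salt",[385,270],[324,204]);P("garlic",[244,294],[368,290]);P("cup",[336,398],[464,222])
```

```text
unit [ 542.91856657 -160.4642944     7.86801477] 2.7320561296785475
hinge [ 608.79565437 -175.15390643  119.71438359] 0.33691318817208954
b1 [588.88323768 135.7805961   49.63278972] 1.1667463970313567
b2 [808.10499249 179.70872165  36.74233852] 2.33296166234198
b3 [667.3846029  530.3240658   68.94140411] 9.140945934813296
salt [732.33305631   7.56636553   5.14235999] 8.760724083754427
garlic [384.76011324 -15.48288621   2.6776868 ] 7.360663212196452
cup [ 522.74065407 -391.95525726   11.59027105] 2.308251711174381
```

The side view shows the unit at about (325,300), with its tongue pointing left at about (277,270). The middle-sized bowl is at (320,240). In the top view the bowl is at (302,244), and the arm hides the unit's front. I'll zoom in on the unit and tongue.

Run:
```python
from h import *
f=bot.grab_frame("side");cv2.imwrite("pics/c1.png",cv2.resize(f["image"][245:345,255:375,::-1],None,fx=6,fy=6,interpolation=cv2.INTER_CUBIC))
for n,p in dict(tongue=(268,270),tongueR=(289,271),FL=(291,256),BL=(352,256),BR=(358,290),FR=(289,292)).items(): print(n,at_z(f,p,118).round())
```

```text
tongue [ 437. -110.  118.]
tongueR [ 479. -123.  118.]
FL [492. -64. 118.]
BL [621. -95. 118.]
BR [ 603. -223.  118.]
FR [ 469. -199.  118.]
```

View pics/c1.png

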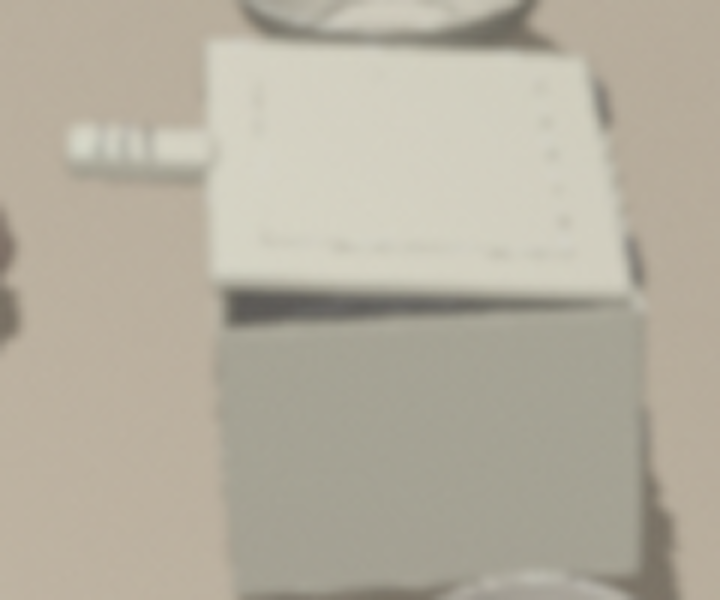

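```bash
cat > fit.py <<'E'
from h import *
from scipy.optimize import least_squares
def U(p,P): c,s=np.cos(p[2]),np.sin(p[2]); return np.array([p[0]+c*P[0]-s*P[1],p[1]+s*P[0]+c*P[1],P[2]])
def FL(p,P,a=None): # P in hinge frame: (forward dist, y, up)
    a=p[3] if a is None else a
    return U(p,[66-P[0]*np.cos(a)+P[2]*np.sin(a),P[1],116+P[0]*np.sin(a)+P[2]*np.cos(a)])
E
python3 - <<'E'
from fit import *
f=bot.grab_frame("side")
box=[((-70,-75,115),(222,322)),((70,-75,115),(641,308)),((-70,-75,0),(238,598)),((70,-75,0),(640,572))]
fl=[((138,75,8),(208,38)),((138,-75,8),(212,280)),((185,11,8),(66,125)),((185,-11,8),(68,165))]
px=lambda q:np.array([255+(q[0]+.5)/6-.5,245+(q[1]+.5)/6-.5])
def r(p):
    return np.concatenate([proj(f,U(p,P))-px(q) for P,q in box]+[proj(f,FL(p,P))-px(q) for P,q in fl])
s=least_squares(r,[543,-150,-.2,.08],loss="soft_l1");p=s.x
print(p.round(3));print(r(p).reshape(-1,2).round(1).tolist())
print("hinge",FL(p,(0,0,0)),"tongue",FL(p,(165,0,4)),"tab",U(p,(-15,0,90)))
E
```

```text
[ 5.48472e+02 -1.52313e+02 -1.27000e-01  7.70000e-02]
[[-0.9, 0.3], [0.7, -1.4], [-0.6, 0.2], [0.3, 0.4], [-0.2, -0.2], [-0.3, -0.9], [0.8, 0.9], [0.2, 0.0]]
hinge [ 613.94139188 -160.66656653  116.        ] tongue [ 451.05806512 -139.88440406  132.67703765] tab [ 533.59275022 -150.41494313   90.        ]
```

Call:
move_arm --motion '[0.04,0.05,0.02,0,1,0.08,0.1,0.03,0,1,0.11,0.15,0.03,0,1,0.13,0.2,0.03,0,1,0.14,0.25,0.03,0,1]'

```text
clock: 1.72
ee_pos: [355.8, -254.4, 261.3]
tool_rot: [0.98, 0.2, 0.0, 0.0]
wrist_force: [0.8, 0.1, 0.3]
finger_gap: 85.3
finger_force: 0.0
```

Run:
```python
from fit import *
p=[548.5,-152.3,-.127,.077]
f=bot.grab_frame("top");g=bot.grab_frame("side")
for t,Q in [("unit",U(p,(0,0,0))),("flap_hinge",FL(p,(0,0,0))),("flap_tongue",FL(p,(165,0,4)))]:
    for F,c in((f,"top"),(g,"side")): print(t,c,np.round(proj(F,Q)),[(np.round(r["centre"],1).tolist(),round(r["score"],2)) for r in bot.pinpoint(t,c)[:2]])
cv2.imwrite("pics/c2.png",cv2.resize(f["image"][180:300,340:480,::-1],None,fx=5,fy=5,interpolation=cv2.INTER_CUBIC))
for n,P in dict(FLc=(138,75,8),FRc=(138,-75,8),T=(185,0,8),BL=(0,75,0),BR=(0,-75,0)).items():print(n,((np.array(proj(f,FL(p,P)))-[340,180])*5).round())
```

```text
unit top [391. 237.] []
unit side [325. 320.] [([327.6, 321.2], 0.79), ([335.5, 397.7], 0.2)]
flap_hinge top [389. 198.] []
flap_hinge side [356. 273.] [([357.8, 272.6], 0.76)]
flap_tongue top [404. 237.] []
flap_tongue side [276. 271.] [([274.9, 269.6], 0.92)]
FLc [181. 266.]
FRc [431. 227.]
T [329. 308.]
BL [125. 106.]
BR [363.  71.]
```

View pics/c2.png

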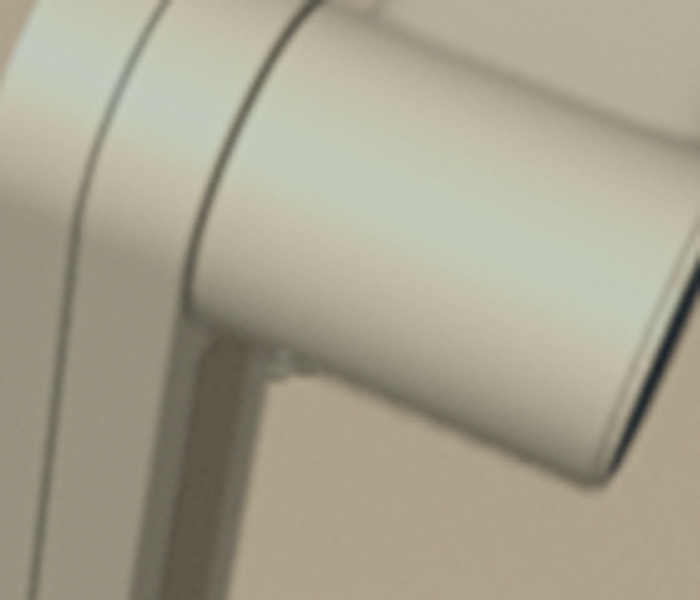

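Call:
move_arm --motion '[0.031,0.039,0,-8,0.7,0.062,0.078,0,-16,0.6,0.094,0.117,0,-24,0.6,0.094,0.117,-0.02,-30.4,0.6,0.094,0.117,-0.05,-30.4,0.6,0.094,0.117,-0.05,-30.4,0.6]'

```text
clock: 2.88
ee_pos: [448.2, -139.5, 209.6]
tool_rot: [0.998, -0.065, -0.002, -0.001]
wrist_force: [0.2, -0.6, 0.6]
finger_gap: 51.2
finger_force: 0.0
```

Run:
```python
from fit import *
p=[548.5,-152.3,-.127,.077]
s=bot.observe();print(s["ee_pos"],s["clock"],s["finger_gap"],R.from_quat(s["tool_rot"]).as_matrix()[:,1])
g=bot.grab_frame("side");f=bot.grab_frame("top")
for F,c in((f,"top"),(g,"side")): print(c,proj(F,FL(p,(165,0,4))),[(np.round(r["centre"],1).tolist(),round(r["score"],2)) for r in bot.pinpoint("flap_tongue",c)[:2]])
a=g["image"][210:310,230:370,::-1];b=f["image"][170:270,330:470,::-1]
cv2.imwrite("pics/c3.png",np.vstack([cv2.resize(x,None,fx=4,fy=3,interpolation=cv2.INTER_CUBIC)[:300] for x in(a,b)]))
```

```text
[ 448.2371529  -139.47921394  209.55872252] 2.875 51.21666322086568 [-0.12943071 -0.99158756 -0.00134307]
top [np.float64(403.81534224242984), np.float64(237.23438231733073)] []
side [np.float64(276.07234483880285), np.float64(270.9095332958026)] [([275.6, 272.5], 0.9)]
```

View pics/c3.png

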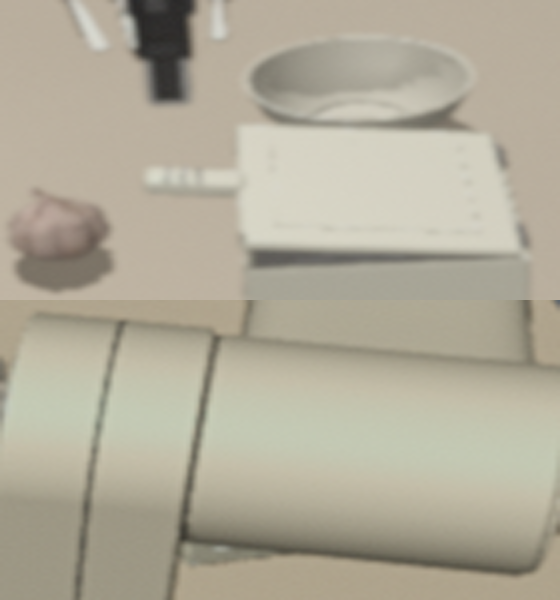

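The gripper is above the tongue: fingertip at about (272,243), tongue at (276,271). I'll lower it and close the fingers.

Call:
move_arm --motion '[0,0,-0.05,0,0.6,0,0,-0.08,0,0.6,0,0,-0.098,0,0.6,0,0,-0.098,0,0.6,0,0,-0.098,0,0.3,0,0,-0.098,0,0,0,0,-0.098,0,0,0,0,-0.098,0,0,0,0,-0.098,0,0]'

```text
clock: 4.2
ee_pos: [449.1, -145.1, 115.2]
tool_rot: [0.998, -0.066, 0.0, 0.006]
wrist_force: [-10.8, -30.8, 1.0]
finger_gap: 21.1
finger_force: 58.8
```

Call:
move_arm --motion '[0,-0.006,0.002,0,0,0.0025,-0.0063,0.019,0,0,0.0066,-0.0068,0.035,0,0,0.0123,-0.0076,0.051,0,0,0.0194,-0.0085,0.066,0,0,0.0282,-0.0096,0.08,0,0,0.0382,-0.0109,0.0936,0,0,0.0495,-0.0123,0.1058,0,0]'

```text
clock: 5.2
ee_pos: [499.2, -151.9, 219.4]
tool_rot: [0.998, -0.064, -0.0, 0.0]
wrist_force: [5.9, -4.4, -16.1]
finger_gap: 21.0
finger_force: 64.3
```

Call:
move_arm --motion '[0.0124,-0.0016,0.011,0,0,0.0259,-0.0033,0.0207,0,0,0.0403,-0.0051,0.029,0,0,0.0554,-0.007,0.0358,0,0,0.071,-0.009,0.0411,0,0,0.0872,-0.0111,0.0448,0,0,0.1037,-0.0132,0.0468,0,0,0.1202,-0.0153,0.0471,0,0,0.1301,-0.0165,0.0465,0,0,0.1301,-0.0165,0.0465,0,0]'

```text
clock: 6.45
ee_pos: [628.3, -168.3, 265.2]
tool_rot: [0.998, -0.064, -0.001, 0.0]
wrist_force: [-3.6, -2.9, -6.5]
finger_gap: 20.8
finger_force: 66.9
```

Now I'll open the fingers gently and go straight up, then back away to the left so the cameras can see the cassette.

Call:
move_arm --motion '[0,0,0,0,0.55,0,0,0,0,0.55,0,0,0,0,0.55,0,0,0.03,0,0.55,0,0,0.07,0,0.55,0,0,0.1,0,0.55,-0.05,0.03,0.1,0,0.55,-0.11,0.06,0.1,0,0.55,-0.17,0.09,0.1,0,0.55,-0.17,0.14,0.1,0,0.55]'

```text
clock: 7.7
ee_pos: [455.7, -27.7, 366.9]
tool_rot: [0.998, -0.066, 0.001, 0.0]
wrist_force: [0.7, 1.2, 0.8]
finger_gap: 47.1
finger_force: 0.0
```

Run:
```python
from fit import *
g=bot.grab_frame("side");f=bot.grab_frame("top")
for t in("cassette_tab","flap_hinge","flap_tongue","unit","bowl_rim"):
  for c in("side","top"): print(t,c,[(np.round(r["centre"],1).tolist(),round(r["score"],2)) for r in bot.pinpoint(t,c)[:3]])
a=g["image"][200:350,255:405,::-1];b=f["image"][140:290,330:480,::-1]
cv2.imwrite("pics/c4.png",np.hstack([cv2.resize(x,(400,400),interpolation=cv2.INTER_CUBIC) for x in(a,b)]))
```

```text
cassette_tab side [([317.5, 286.6], 0.53)]
cassette_tab top []
flap_hinge side [([354.0, 277.4], 0.88), ([385.4, 270.7], 0.51)]
flap_hinge top []
flap_tongue side [([362.4, 205.6], 0.86), ([241.3, 294.7], 0.65)]
flap_tongue top [([299.0, 243.4], 0.2)]
unit side [([325.2, 320.4], 0.65)]
unit top []
bowl_rim side [([397.2, 223.5], 0.93), ([323.7, 167.1], 0.67), ([319.5, 234.1], 0.64)]
bowl_rim top [([266.3, 192.8], 0.96), ([165.1, 250.2], 0.83), ([300.5, 242.5], 0.81)]
```

View pics/c4.png

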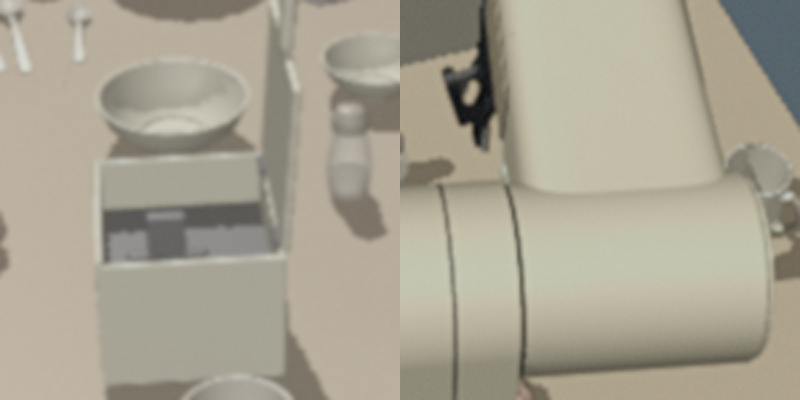

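Run:
```python
from fit import *
g=bot.grab_frame("side")
cv2.imwrite("pics/c5.png",cv2.resize(g["image"][265:305,285:365,::-1],None,fx=10,fy=10,interpolation=cv2.INTER_CUBIC))
print("net tab",at_z(g,(317.5,286.6),82),"top",at_z(g,(317.3,280.3),100))
p=[548.5,-157.7,-.127]
for P in[(-30,6,100),(0,6,100),(0,-6,100),(-30,-6,100),(-70,75,115),(-70,-75,115),(70,-75,115),(-15,0,82)]:print(P,((np.array(proj(g,U(p,P)))-[285,265]+.5)*10-.5).round())
```

```text
net tab [ 535.48113075 -141.41497726   82.        ] top [ 535.0574253  -144.42126818  100.        ]
(-30, 6, 100) [257. 176.]
(0, 6, 100) [401. 168.]
(0, -6, 100) [404. 200.]
(-30, -6, 100) [259. 208.]
(-70, 75, 115) [ 58. -49.]
(-70, -75, 115) [ 65. 356.]
(70, -75, 115) [782. 315.]
(-15, 0, 82) [333. 260.]
```

View pics/c5.png

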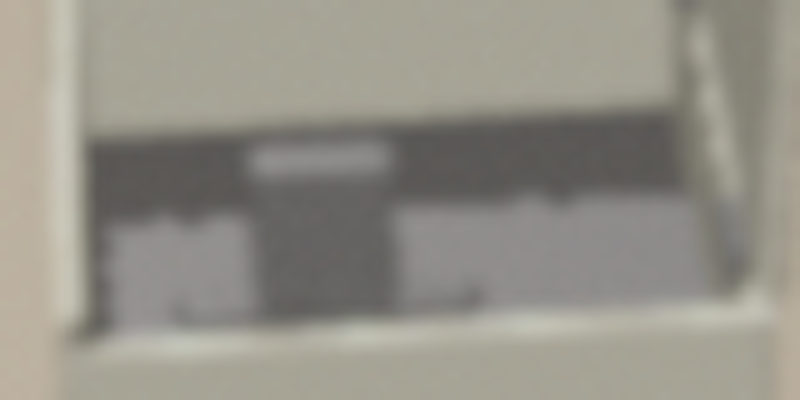

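The flap is open and upright. The tab's top spans columns 310–324 around row 281; with that top at z=108 the ray gives about (534,-156), which agrees with the contact estimate. I'll move above it and stop partway down.

Call:
move_arm --motion '[0.025,-0.043,0,0,0.55,0.05,-0.086,0,0,0.55,0.0755,-0.128,-0.02,0,0.55,0.0755,-0.128,-0.07,0,0.55,0.0755,-0.128,-0.12,0,0.55,0.0755,-0.128,-0.17,0,0.55,0.0755,-0.128,-0.21,0,0.55,0.0755,-0.128,-0.22,0,0.55,0.0755,-0.128,-0.22,0,0.55]'

```text
clock: 9.48
ee_pos: [534.4, -156.2, 146.0]
tool_rot: [0.998, -0.064, -0.0, -0.0]
wrist_force: [-0.2, -0.4, 0.6]
finger_gap: 46.8
finger_force: 0.0
```

Run:
```python
from fit import *
s=bot.observe();print(s["ee_pos"],s["clock"],s["wrist_force"],s["qpos"])
g=bot.grab_frame("side")
for c in("flap_tongue","cassette_tab"):print(c,[(np.round(r["centre"],1).tolist(),round(r["score"],2)) for r in bot.pinpoint(c,"side")[:3]])
cv2.imwrite("pics/c6.png",cv2.resize(g["image"][180:320,260:400,::-1],None,fx=4,fy=4,interpolation=cv2.INTER_CUBIC))
```

```text
[ 534.43673354 -156.22643908  146.03249094] 9.475 [-0.22452655 -0.40055553  0.56997868] [-4.35100276e-01  3.07981970e-01 -1.29577774e-01  1.13333625e+00
 -1.58719307e-05  2.83543640e+00]
flap_tongue [([361.2, 206.0], 0.9)]
cassette_tab [([317.3, 287.9], 0.7), ([337.6, 398.3], 0.35)]
```

View pics/c6.png

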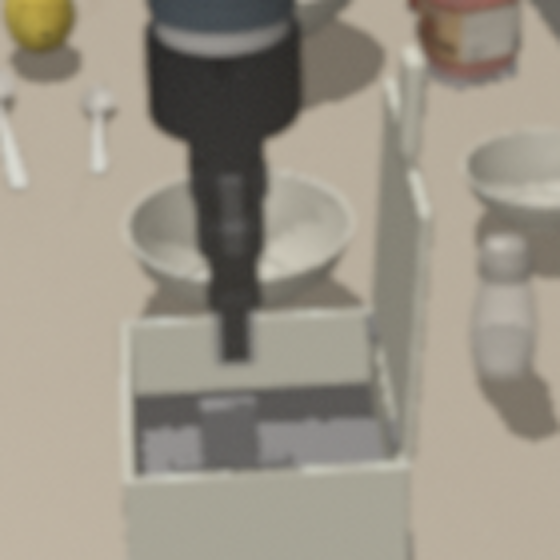

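Run:
```python
from fit import *
g=bot.grab_frame("side")
for n,P in dict(nearfinger=(531.4,-180,151),farfinger=(537,-133,151),tabtop=(534,-156,108)).items():print(n,((np.array(proj(g,P))-[260,180])*4).round())
print(at_z(g,(260+228/4,180+403/4),108))
```

```text
nearfinger [232. 356.]
farfinger [226. 306.]
tabtop [231. 401.]
[ 532.27213744 -157.7451159   108.        ]
```

Fingers and tab line up. I'll shift 3 mm in -x, go down and grip.

Call:
move_arm --motion '[-0.003,0,-0.03,0,0.55,-0.003,0,-0.055,0,0.55,-0.003,0,-0.066,0,0.55,-0.003,0,-0.066,0,0.55,-0.003,0,-0.066,0,0.2,-0.003,0,-0.066,0,0,-0.003,0,-0.066,0,0,-0.003,0,-0.066,0,0,-0.003,0,-0.066,0,0]'

```text
clock: 10.8
ee_pos: [531.8, -156.2, 80.6]
tool_rot: [0.998, -0.064, 0.001, 0.0]
wrist_force: [-0.2, 0.3, 6.2]
finger_gap: 10.7
finger_force: 59.3
```

Call:
move_arm --motion '[0,0,0.01,0,0,0,0,0.03,0,0,0,0,0.05,0,0,0,0,0.075,0,0,0,0,0.09,0,0,0,0,0.105,0,0,0,0,0.13,0,0,0,0,0.16,0,0,0,0,0.19,0,0,0,0,0.2,0,0]'

```text
clock: 12.05
ee_pos: [531.5, -156.2, 281.1]
tool_rot: [0.998, -0.064, 0.001, 0.0]
wrist_force: [-0.3, -0.5, -1.5]
finger_gap: 11.2
finger_force: 58.5
```

Call:
move_arm --motion '[0.003,0.02,0,5,0,0.01,0.05,0,13,0,0.016,0.085,0,22,0,0.023,0.12,0,32,0,0.03,0.155,0,42,0,0.037,0.19,0,52,0,0.044,0.225,0,62,0,0.05,0.255,0,72,0,0.055,0.28,0,82,0,0.0575,0.292,0,90,0]'

```text
clock: 13.3
ee_pos: [588.5, 137.4, 278.2]
tool_rot: [0.749, 0.663, -0.001, -0.001]
wrist_force: [0.3, -0.3, -1.0]
finger_gap: 11.1
finger_force: 58.5
```

Call:
move_arm --motion '[0,0,0,5,0,0,0,-0.01,7.4,0,0,0,-0.03,7.4,0,0,0,-0.05,7.4,0,0,0,-0.06,7.4,0,0,0,-0.068,7.4,0,0,0,-0.068,7.4,0,0,0,-0.068,7.4,0]'

```text
clock: 14.3
ee_pos: [588.9, 136.0, 212.1]
tool_rot: [0.707, 0.707, 0.0, 0.0]
wrist_force: [0.3, 0.6, -2.0]
finger_gap: 11.1
finger_force: 58.5
```

Run:
```python
from fit import *
s=bot.observe();print(s["ee_pos"],s["clock"],R.from_quat(s["tool_rot"]).as_matrix().round(3).tolist(),s["finger_gap"],s["finger_force"])
F={c:bot.grab_frame(c) for c in("side","top")}
x,y,z=s["ee_pos"]
for t,Q in(("bowl_rim",(589,136,50)),("cassette_foot",(x,y,z-72)),("cassette_tab",(x,y,z+10)),("flap_tongue",(629,-168,284))):
  for c in F: print(t,c,np.round(proj(F[c],Q)),[(np.round(r["centre"],1).tolist(),round(r["score"],2)) for r in bot.pinpoint(t,c)[:3]])
a=F["side"]["image"][130:330,250:400,::-1];b=F["top"]["image"][150:300,230:430,::-1]
cv2.imwrite("pics/c7.png",np.hstack([cv2.resize(x,(400,int(400*x.shape[0]/x.shape[1])),interpolation=cv2.INTER_CUBIC)[:530] if 0 else cv2.resize(x,(390,390*x.shape[0]//x.shape[1])[:2])[:290] if x is b else cv2.resize(x,(400,533))[:290*2] for x in(a,)]+[cv2.copyMakeBorder(cv2.resize(b,(400,300)),0,233,0,0,cv2.BORDER_CONSTANT)]))
```

```text
[588.90946577 136.0204027  212.13556342] 14.3 [[-0.0, 1.0, 0.001], [1.0, 0.0, 0.0], [0.0, 0.001, -1.0]] 11.0884831347498 58.4998083114624
bowl_rim side [319. 235.] [([397.0, 225.8], 0.96), ([321.8, 236.8], 0.73), ([320.0, 199.8], 0.72)]
bowl_rim top [299. 241.] [([164.5, 255.0], 0.74), ([264.7, 193.5], 0.65)]
cassette_foot side [318. 203.] [([318.6, 203.2], 0.49)]
cassette_foot top [298. 223.] []
cassette_tab side [317. 173.] [([317.9, 170.6], 0.64)]
cassette_tab top [297. 205.] []
flap_tongue side [365. 201.] [([362.6, 204.8], 0.72), ([319.1, 249.4], 0.35)]
flap_tongue top [395. 155.] [([394.9, 157.8], 0.56)]
```

View pics/c7.png

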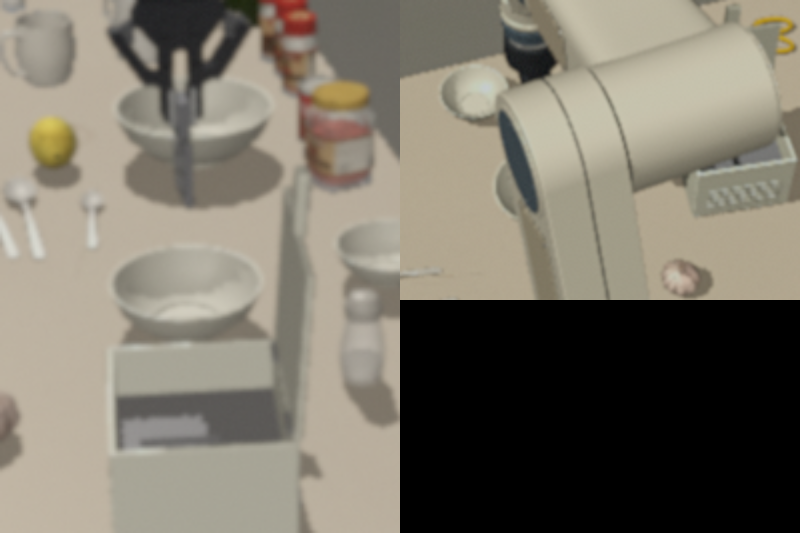

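The cassette hangs upright and edge-on to the side camera, with its lower edge at about (320,206). That is centred over the bowl, whose rim centre is at about (320,237). The flap is standing open and the slot is empty, so I'll hand in.

```bash
python3 -c "
from station import bot
print(bot.close_job())"
```

```text
the job is handed in; nothing more can be done
None
```

The job is handed in, with no verdict returned: the flap stands open, and the cassette is held upright and still over the middle of the bowl, about 9 cm above the rim, mesh face square to the worktop's front edge.

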